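# Sort the spent culture tubes and hold up the agar slant

## Robot

A 6-joint arm with a two-finger parallel gripper is mounted at the origin on the work surface. World frame = base frame: x ahead of the robot, y to its left, z up, the work surface at z = 0. Lengths are in m, angles in rad, forces in N, time in s.
With the tool pointing down it reaches from about 0.375 to 0.975 m from the base axis. Payload 3.8 kg.
Tool frame: the origin (TCP) lies at the very end of the fingers, on their centre line; the grasp point (between the pads) lies 19 mm behind it; z points along the fingers, y is the direction in which the jaws open and shut (so a half turn about z gives the same grasp; the last joint's range is limited). The gripper opens to 88 mm and grips with 3 to 60 N. Pads are 18 mm wide; open, the fingers measure 123 mm over their backs; the gripper's body (75 mm by 187 mm) begins 45 mm behind the grasp point.
Start: joints at [-1.365, 0.264, 1.604, -0, 1.274, -0.037], TCP at [0.162, -0.655, 0.239] pointing down, gripper open.
Joint ranges: [-2.63, 2.63], [-0.94, 2.18], [0.31, 2.57], [-1.31, 4.45], [0, 2.66], [-2.55, 2.55]. Speed limits (rad/s): [2.57, 2.57, 3.14, 3.14, 3.14, 3.14].

## Interface

Orientations are given as a unit quaternion [w, x, y, z].
In Python, from cell import status, get_image, ticket gives the robot as it stands.
- The arm moves only by the tool apply_moves, never from a script. Its arguments are lists of equal length, an entry for each row: "dr": the turn, a rotation vector about the tool's x, y, z in rad, a list of three; "linear": the shift along the tool's x, y, z in cm, a list of three; "fingers": the closure, from 0 (fully open) to 1 (shut). A call has 1 to 5 rows; each row shifts and turns the pose as measured when the row begins, along the tool's axes as they then stand; what a row does not reach is not made up. A row lasts 1/12 s, in which the tool goes at most 41.7 mm and 7.16 degrees, less where a joint would pass 70% of its speed; a pose out of reach is approached as far as the arm can. A call with a gripper value outside its range is refused whole. The fingers move at their own pace and stop on an object; "newtons" is the grip in N (left out, the last holds). Time passes only in rows, so rows that do not move let the fingers close. It gives the time, the measured TCP pose, the force and the opening at its end, in the units of the state.
- status.state(): the state, without advancing time (a new reading comes with each control period).
- get_image(name): name is "side" or "top" or "wrist"; returns a dict with "image" (384x512x3 uint8, red, green, blue), "z_map" (384x512 float32, m along the optical axis (not along the pixel's ray), 0 where there is no reading), "fx", "fy", "cx", "cy" (pixels), "R" (3x3) and "t" (3): a world point X has camera coordinates R X + t. Camera axes: x right, y down, z forward; pixel columns grow to the right and rows downward; lengths in m; the calibration is good to about 2 mm. A picture is of the moment at which its call begins.
- ticket.hand_in(): hands the job in, once; it reports no verdict.
The state is a dict: "time_s": time; "qpos": joint angles; "qvel": joint speeds; "joint_efforts": joint torques, N m; "tcp_pos": TCP position; "tcp_rot": TCP orientation; "contact_force": force on the tool from outside, world axes, zero at the start; "ft_torque": the same for the moment, N m; "gripper_width": finger opening in m.
Only numpy, scipy, OpenCV 4.12 (cv2) and the standard library are available. Lean on these libraries where they do the work, as an engineer would, in place of code of your own. Each camera call takes 0.05 s, during which the arm holds its last target. There are 200 camera calls.

## Task

Clear the tube rack on the lab bench: first put the red-capped tube in the red tub, then the green-capped tube in the green tub, lowering each one to the bottom before letting go rather than dropping it. Last, draw the blue-capped tube out of the rack and hold it, cap end up, slanted at about 45 degrees with its middle over the centre of the white viewing panel and its lower end about 10 cm above the panel; finish while still holding it there in the gripper, still and touching nothing else. Do not disturb the white bottle, the weighing boat on the balance or the metal scoop.

Things in the scene. Friction and masses are not known exactly. Their poses are not given: they have to be found in the camera images.
- tube_red: Loose clear culture tube with cream agar inside and a red screw cap; about 50 g; 105 mm tall overall, body 20 mm across, cap 25 mm across over the top 25 mm. Starts upright in one of the rack's three holes, its foot 6 mm above the work surface. Origin: centre of the foot's underside; z runs along the tube from foot to cap. Round, so its yaw means nothing.
- tube_green: Loose clear culture tube with cream agar inside and a green screw cap; about 50 g; 105 mm tall overall, body 20 mm across, cap 25 mm across over the top 25 mm. Starts upright in one of the rack's three holes, its foot 6 mm above the work surface. Origin: centre of the foot's underside; z runs along the tube from foot to cap. Round, so its yaw means nothing.
- tube_blue: Loose clear culture tube with cream agar inside and a blue screw cap; about 50 g; 105 mm tall overall, body 20 mm across, cap 25 mm across over the top 25 mm. Starts upright in one of the rack's three holes, its foot 6 mm above the work surface. Origin: centre of the foot's underside; z runs along the tube from foot to cap. Round, so its yaw means nothing.
- tube_blue_mid (a point): Middle of the blue-capped tube, on its axis 52.5 mm from the foot; axes as the tube's.
- rack: White open tube rack, fixed in place for the episode; 60 mm (x) by 240 mm (y), 54 mm tall, with three vertical square 22 mm holes in a row along its y axis at y = -80, 0 and +80 mm. A standing tube's foot is 6 mm above the work surface and its cap spans 86 to 111 mm above it, so a tube must rise more than 48 mm to leave its hole. Origin: centre of the underside; z up.
- tub_red: Round red tub, open at the top, fixed in place for the episode; 70 mm tall, 84 mm across outside and 76 mm inside at the mouth, 66 mm inside at the floor, floor 5 mm thick. A tube let go in it stands or leans safely against its wall. Origin: centre of its underside on the work surface; z up.
- tub_green: Round green tub, open at the top, fixed in place for the episode; 70 mm tall, 84 mm across outside and 76 mm inside at the mouth, 66 mm inside at the floor, floor 5 mm thick. A tube let go in it stands or leans safely against its wall. Origin: centre of its underside on the work surface; z up.
- panel: Low viewing light panel, white top in an aluminium frame, fixed for the episode; 160 mm (x) by 130 mm (y), 30 mm tall. Origin: centre of the underside; z up.
- panel_top (a point): Centre of the viewing panel's white top face, 30 mm above the work surface.
- bottle: Bystander: loose white reagent bottle with a blue cap, 70 mm across, 125 mm tall, standing beyond the tubs. Origin: centre of the underside.
- boat: Bystander: loose square white weighing boat, 70 mm by 70 mm by 18 mm, on the round pan of a low balance (64 mm above the work surface) beyond the rack. Origin: centre of the underside.
- scoop: Bystander: loose flat metal scoop (spatula) with a black handle, 160 mm long, lying flat on the bench beyond the panel. Origin: on its underside, part-way along it; its x axis runs along it.

How it is judged:
On the way, in this order (a step that is already met when the one before it is completed fails the run):
1. the red-capped tube is lowered into the red tub while still gripped, its foot within 30 mm of the tub's floor (horizontal distance between tube_red and tub_red below 0.036 m and height (world z) of tube_red below 0.035 m and angle between tube_red's own z axis and vertical below 0.8 rad and contact force between tube_red and the fingers above 0.5 N), for 0.05 s.
2. the red-capped tube is let go and rests in the red tub (horizontal distance between tube_red and tub_red below 0.036 m and height (world z) of tube_red below 0.035 m and angle between tube_red's own z axis and vertical below 0.8 rad and contact force between tube_red and the fingers below 0.05 N and linear speed of tube_red below 0.05 m/s), for 0.2 s.
3. the green-capped tube is lowered into the green tub while still gripped, its foot within 30 mm of the tub's floor (horizontal distance between tube_green and tub_green below 0.036 m and height (world z) of tube_green below 0.035 m and angle between tube_green's own z axis and vertical below 0.8 rad and contact force between tube_green and the fingers above 0.5 N), for 0.05 s.
4. the green-capped tube is let go and rests in the green tub (horizontal distance between tube_green and tub_green below 0.036 m and height (world z) of tube_green below 0.035 m and angle between tube_green's own z axis and vertical below 0.8 rad and contact force between tube_green and the fingers below 0.05 N and linear speed of tube_green below 0.05 m/s), for 0.2 s.
5. the blue-capped tube is gripped and drawn up clear of the rack (contact force between tube_blue and the fingers above 0.5 N and height (world z) of tube_blue above 0.06 m and contact force between tube_blue and rack below 0.02 N), for 0.1 s.
At the end, for the whole second after the job is handed in: The blue-capped tube is gripped cap up, 33 to 57 degrees from vertical, its middle within 45 mm of the panel centre (seen from above), its foot 50 to 170 mm above the panel, still, touching nothing else; red and green tubes rest released in their tubs (contact force between tube_blue and the fingers above 0.5 N and angle between tube_blue's own z axis and vertical between 0.58 and 0.99 rad and horizontal distance between tube_blue_mid and panel_top below 0.045 m and height (world z) of tube_blue between 0.08 and 0.2 m and linear speed of each of tube_blue, tube_red, tube_green below 0.03 m/s and angular speed of tube_blue below 0.2 rad/s and contact force between tube_blue and panel below 0.02 N and contact force between tube_blue and rack below 0.02 N and contact force between tube_blue and tub_red below 0.02 N and contact force between tube_blue and tub_green below 0.02 N and contact force between tube_blue and bottle below 0.02 N and horizontal distance between tube_red and tub_red below 0.036 m and height (world z) of each of tube_red, tube_green below 0.035 m and angle between each of tube_red, tube_green's own z axis and vertical below 0.8 rad and contact force between each of tube_red, tube_green and the fingers below 0.05 N and horizontal distance between tube_green and tub_green below 0.036 m); the arm keeps its last pose, push and grip.
It fails at once if the bottle is disturbed (moved more than 20 mm) (distance of bottle from where it was at the start of the episode above 0.02 m).
It fails at once if the weighing boat is disturbed (moved more than 20 mm) (distance of boat from where it was at the start of the episode above 0.02 m).
It fails at once if the scoop is disturbed (moved more than 20 mm) (distance of scoop from where it was at the start of the episode above 0.02 m).
It also fails if it takes over 66 s, if anything falls off the work surface, if the arm or the gripper's body presses on something with over 40 N, if the wrist force passes 120 N, or if a joint passes its speed limit or range.

## Working session

There is one attempt and no reset: what is moved stays moved. The work goes in short steps, Python scripts to look and compute and a tool call to move; the robot and the scene stay as the last step left them, time stands still between calls to the robot, and variables do not carry over. Pictures are saved under pics/ and viewed, about 8 in all and at most 12, crops included, and the job is handed in when it is done.

Besides the shell and the picture viewer there is one more tool, called after "Emit:" by a JSON object that holds its "fn" and its "kwargs". apply_moves: Moves the arm, as the interface text tells. Its arguments: {"type":"object","properties":{"dr":{"type":"array","items":{"type":"array","items":{"type":"number"}}},"linear":{"type":"array","items":{"type":"array","items":{"type":"number"}}},"fingers":{"type":"array","items":{"type":"number"}},"newtons":{"type":"number"}},"required":["dr","linear","fingers"]}

```bash
mkdir -p pics; ls
python3 - <<'E'
from cell import status,get_image
import cv2,numpy as np,pickle
s=status.state();print(s)
ims=[]
for n in("top","side"):
    g=get_image(n);pickle.dump(g,open(n+".pkl","wb"));ims.append(g["image"])
    print(n,g["fx"],g["cx"],g["cy"],np.round(g["R"],3).tolist(),g["t"])
    cv2.imwrite(f"pics/{n}0.png",cv2.resize(g["image"][:,:,::-1],(768,576)))
E
```

```text
pics
{'time_s': 0.0, 'qpos': array([-1.36488158e+00,  2.64710043e-01,  1.60534676e+00, -6.25288314e-06,
        1.27371482e+00, -3.68600491e-02]), 'qvel': array([-0.00165902, -0.00199834,  0.00014258,  0.00148486,  0.0006508 ,
       -0.00121688]), 'joint_efforts': array([ 3.22099404e-04, -5.02106917e+01, -3.56879997e+01,  7.28611043e-02,
        2.94340134e-02, -1.86736020e-04]), 'tcp_pos': array([ 0.16214612, -0.65450929,  0.23743177]), 'tcp_rot': array([-1.08534350e-03,  9.92640891e-01,  1.21090354e-01, -9.49595267e-05]), 'contact_force': array([0.83467637, 0.0317123 , 0.39806812]), 'ft_torque': array([-0.01636296, -0.00996774, -0.01044851]), 'gripper_width': 0.08822845964667347}
top 405.34329089430366 252.1057339832507 191.2742165533188 [[0.011, -1.0, 0.003], [-0.996, -0.011, -0.093], [0.093, -0.002, -0.996]] [-0.00192219  0.57828751  0.93737316]
side 447.70697577414256 256.968352303081 195.30923187772822 [[-0.777, -0.629, -0.009], [-0.348, 0.441, -0.827], [0.524, -0.64, -0.562]] [0.472787   0.26062778 0.77511155]
```

View pics/top0.png

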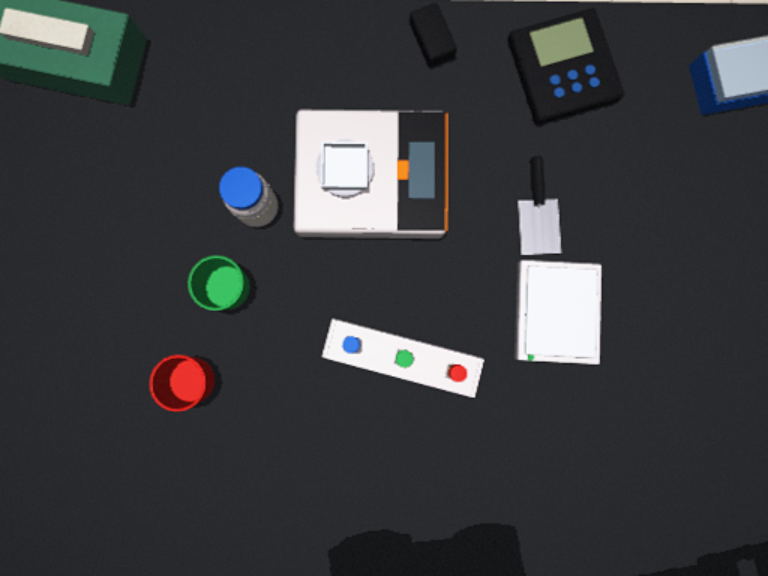

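View pics/side0.png

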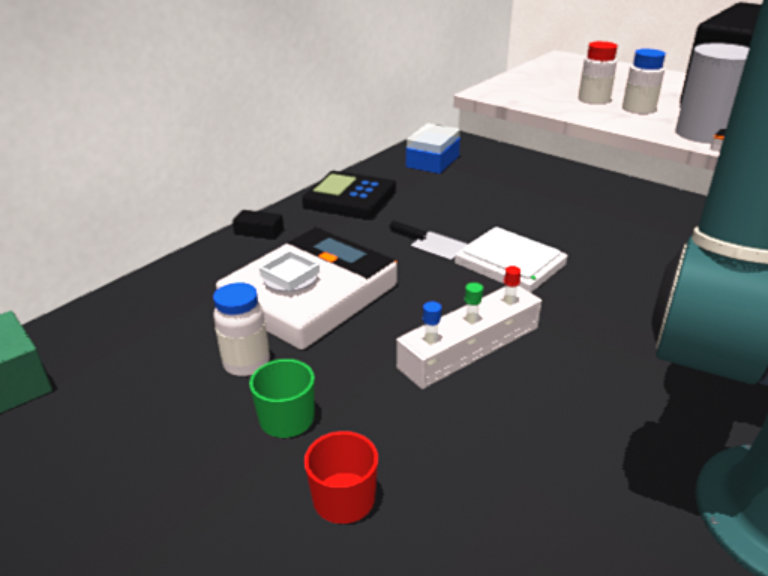

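The top view (768x576 scale) shows the blue, green and red caps at (352,345), (404,358) and (458,373). The red tub is at (181,383), the green tub at (218,283), the panel at (562,312), the boat at (346,167), the bottle at (245,190) and the scoop at (540,205). The side view agrees.

```bash
cat > h.py <<'E'
import numpy as np,pickle,cv2
def cloud(g):
    z=g["z_map"];v,u=np.mgrid[:z.shape[0],:z.shape[1]]
    P=np.stack([(u-g["cx"])/g["fx"]*z,(v-g["cy"])/g["fy"]*z,z],-1)
    return (P-np.asarray(g["t"]))@np.asarray(g["R"])
E
python3 - <<'E'
from h import *
for n in("top","side"):
    g=pickle.load(open(n+".pkl","rb"));W=cloud(g);im=g["image"].astype(int);r,gr,b=im[...,0],im[...,1],im[...,2]
    ok=(g["z_map"]>0)&(W[...,0]>.2)&(W[...,0]<1.)&(abs(W[...,1])<.6)
    M={"r":(r>120)&(gr<80)&(b<80),"g":(gr>90)&(r<80)&(b<110),"b":(b>120)&(r<90)&(gr<140)}
    for k,m in M.items():
        c,l,st,ce=cv2.connectedComponentsWithStats((m&ok).astype(np.uint8))
        for i in range(1,c):
            if st[i,4]<25: continue
            p=W[l==i]; zt=np.percentile(p[:,2],95); q=p[p[:,2]>zt-.006]
            (cx,cy),rad=cv2.minEnclosingCircle(q[:,:2].astype(np.float32))
            print(n,k,st[i],ce[i].round(),"med",np.median(q,0).round(4),"circ",round(cx,4),round(cy,4),round(rad,4))
    if n=="top":
        for nm,(zl,zh),(u0,v0,u1,v1) in [("panel",(.022,.04),(335,165,410,250)),("rack",(.045,.062),(205,205,330,270))]:
            w=W[v0:v1,u0:u1].reshape(-1,3);w=w[(w[:,2]>zl)&(w[:,2]<zh)]
            print(nm,cv2.minAreaRect(w[:,:2].astype(np.float32)),np.median(w[:,2]))
E
```

```text
top r [ 99 236  38  38 728] [122. 254.] med [0.4249 0.3047 0.0705] circ 0.4271 0.3029 0.042
top r [299 243  12  11 104] [305. 248.] med [ 0.4477 -0.1099  0.1118] circ 0.4486 -0.11 0.0117
top g [   0    7   85   50 2053] [48. 33.] med [0.9307 0.4703 0.0812] circ 0.9556 0.4979 0.1027
top g [289  95   1  30  30] [289. 110.] med [ 0.7699 -0.08    0.0553] circ 0.7704 -0.0801 0.035
top g [125 170  38  37 738] [146. 189.] med [0.5762 0.2511 0.0706] circ 0.5786 0.2508 0.0421
top g [264 234  11  10  93] [269. 239.] med [ 0.4679 -0.0327  0.112 ] circ 0.4686 -0.0329 0.0115
top b [469  35   9  28  65] [473.  48.] med [ 0.9289 -0.5219  0.0511] circ 0.9273 -0.5229 0.0347
top b [390  44   7   6  31] [393.  46.] med [ 0.9385 -0.3364  0.034 ] circ 0.937 -0.3358 0.0082
top b [379  47   6   6  32] [382.  50.] med [ 0.9295 -0.3077  0.0343] circ 0.9294 -0.3076 0.0076
top b [367  50   6   6  32] [370.  53.] med [ 0.9202 -0.2787  0.0347] circ 0.92 -0.2782 0.0083
top b [393  52   7   6  32] [396.  54.] med [ 0.9162 -0.3427  0.0352] circ 0.9166 -0.3425 0.0076
top b [382  55   6   6  30] [384.  58.] med [ 0.9
[... 958 characters left out ...]
3] circ 0.4668 -0.0327 0.0142
side g [  7 208  16  23  26] [ 14. 219.] med [0.9391 0.4143 0.081 ] circ 0.9417 0.4138 0.0529
side g [  0 232  24  10  35] [ 12. 236.] med [0.8863 0.4468 0.0798] circ 0.8871 0.4468 0.0222
side g [ 166  239   44   53 1753] [189. 264.] med [0.5751 0.2558 0.0694] circ 0.5776 0.2541 0.0428
side b [271  96  30  20 310] [283. 106.] med [ 0.9011 -0.5228  0.0484] circ 0.9243 -0.5521 0.0526
side b [210 159  33  16 212] [226. 166.] med [ 0.7595 -0.0606  0.0554] circ 0.7625 -0.0623 0.0454
side b [142 189  30  21 482] [156. 199.] med [0.709  0.211  0.1257] circ 0.7109 0.2084 0.0314
side b [282 201  13  16 159] [288. 208.] med [0.4864 0.0473 0.1112] circ 0.4888 0.0456 0.0142
```

```bash
cat >> h.py <<'E'
from scipy.spatial.transform import Rotation as Ro
def R0(tilt=0,az=75.5):
    a=np.radians(az);x=np.array([np.cos(a),np.sin(a),0]);z=np.array([0,0,-1.])
    return Ro.from_matrix(np.stack([x,np.cross(z,x),z],1))*Ro.from_rotvec([tilt,0,0])
def cur():
    from cell import status
    s=status.state();q=s["tcp_rot"]
    return s,np.array(s["tcp_pos"]),Ro.from_quat([q[1],q[2],q[3],q[0]])
def plan(pos,R=None,n=None,step=.038,ang=.115):
    R=R or R0();s,p,r=cur();d=np.array(pos)-p;w=(r.inv()*R).as_rotvec()
    n=n or int(max(np.ceil(np.linalg.norm(d)/step),np.ceil(np.linalg.norm(w)/ang),1))
    print("t",round(s["time_s"],2),"p",p.round(4),"w",w.round(3),"grip",round(s["gripper_width"],4),"F",s["contact_force"].round(2),"n",n)
    for i in range(n):
        ri=r*Ro.from_rotvec(w*i/n)
        print(i,(w/n).round(3).tolist(),(ri.inv().apply(d/n)*100).round(2).tolist())
E
python3 -c "
from h import *;plan([.448,-.111,.20])"
```

```text
t 0.1 p [ 0.1622 -0.6546  0.2375] w [-2.000e-03 -1.000e-03 -1.075e+00] grip 0.0881 F [-0.02  0.52  0.64] n 17
0 [-0.0, -0.0, -0.063] [2.4, -2.7, 0.23]
1 [-0.0, -0.0, -0.063] [2.57, -2.54, 0.23]
2 [-0.0, -0.0, -0.063] [2.72, -2.37, 0.23]
3 [-0.0, -0.0, -0.063] [2.87, -2.2, 0.23]
4 [-0.0, -0.0, -0.063] [3.0, -2.01, 0.22]
5 [-0.0, -0.0, -0.063] [3.12, -1.82, 0.22]
6 [-0.0, -0.0, -0.063] [3.23, -1.62, 0.22]
7 [-0.0, -0.0, -0.063] [3.33, -1.41, 0.22]
8 [-0.0, -0.0, -0.063] [3.41, -1.2, 0.22]
9 [-0.0, -0.0, -0.063] [3.48, -0.98, 0.22]
10 [-0.0, -0.0, -0.063] [3.53, -0.76, 0.22]
11 [-0.0, -0.0, -0.063] [3.57, -0.53, 0.22]
12 [-0.0, -0.0, -0.063] [3.6, -0.31, 0.22]
13 [-0.0, -0.0, -0.063] [3.61, -0.08, 0.22]
14 [-0.0, -0.0, -0.063] [3.61, 0.15, 0.22]
15 [-0.0, -0.0, -0.063] [3.59, 0.38, 0.22]
16 [-0.0, -0.0, -0.063] [3.56, 0.6, 0.22]
```

Emit:
{"fn": "apply_moves", "kwargs": {"dr": [[0, 0, -0.063], [0, 0, -0.063], [0, 0, -0.063], [0, 0, -0.063], [0, 0, -0.063]], "linear": [[2.4, -2.7, 0.2], [2.6, -2.5, 0.2], [2.7, -2.4, 0.2], [2.9, -2.2, 0.2], [3.0, -2.0, 0.2]], "fingers": [0.3, 0.3, 0.3, 0.3, 0.3], "newtons": 30}}

```text
time_s: 0.52
tcp_pos: [0.2444, -0.4941, 0.2229]
tcp_rot: [-0.002, 0.961, 0.277, -0.001]
contact_force: [0.7, -0.3, -0.1]
gripper_width: 0.0622
```

Emit:
{"fn": "apply_moves", "kwargs": {"dr": [[0, 0, -0.063], [0, 0, -0.063], [0, 0, -0.063], [0, 0, -0.063], [0, 0, -0.063]], "linear": [[3.1, -1.8, 0.2], [3.2, -1.6, 0.2], [3.3, -1.4, 0.2], [3.4, -1.2, 0.2], [3.5, -1.0, 0.2]], "fingers": [0.3, 0.3, 0.3, 0.3, 0.3]}}

```text
time_s: 0.93
tcp_pos: [0.3278, -0.3244, 0.2102]
tcp_rot: [-0.004, 0.903, 0.43, -0.001]
contact_force: [0.4, 1.1, 0.5]
gripper_width: 0.0619
```

Emit:
{"fn": "apply_moves", "kwargs": {"dr": [[0, 0, -0.063], [0, 0, -0.063], [0, 0, -0.063], [0, 0, -0.063], [0, 0, -0.063]], "linear": [[3.5, -0.8, 0.2], [3.6, -0.5, 0.2], [3.6, -0.3, 0.2], [3.6, -0.1, 0.2], [3.6, 0.1, 0.2]], "fingers": [0.3, 0.3, 0.3, 0.3, 0.3]}}

```text
time_s: 1.35
tcp_pos: [0.4083, -0.1532, 0.1992]
tcp_rot: [-0.005, 0.82, 0.573, 0.0]
contact_force: [0.3, -0.2, -0.3]
gripper_width: 0.0615
```

```bash
python3 -c "
from h import *;plan([.448,-.111,.20])"
```

```text
t 1.35 p [ 0.4083 -0.1532  0.1992] w [-0.007 -0.006 -0.098] grip 0.0615 F [ 0.34 -0.2  -0.28] n 2
0 [-0.004, -0.003, -0.049] [2.66, 1.14, -0.04]
1 [-0.004, -0.003, -0.049] [2.6, 1.27, -0.04]
```

Emit:
{"fn": "apply_moves", "kwargs": {"dr": [[-0.003, -0.003, -0.049], [-0.003, -0.003, -0.049], [0, 0, 0], [0, 0, 0]], "linear": [[2.7, 1.1, 1.0], [2.6, 1.3, 2.0], [0, 0, 2.0], [0, 0, 0]], "fingers": [0.3, 0.3, 0.3, 0.3]}}

```text
time_s: 1.68
tcp_pos: [0.4514, -0.101, 0.1484]
tcp_rot: [0.0, 0.786, 0.619, 0.002]
contact_force: [-1.4, -0.6, -0.2]
gripper_width: 0.0615
```

Run:
```python
from h import *
from cell import get_image
plan([.448,-.111,.079])
g=get_image("wrist");cv2.imwrite("pics/w1.png",g["image"][:,:,::-1])
W=cloud(g);im=g["image"].astype(int);r,gr,b=im[...,0],im[...,1],im[...,2]
m=(r>110)&(gr<80)&(b<80)&(g["z_map"]>0)&(abs(W[...,2]-.111)<.006)
p=W[m];print(len(p),cv2.minEnclosingCircle(p[:,:2].astype(np.float32)),np.median(p,0))
```

```text
t 1.68 p [ 0.4514 -0.101   0.1484] w [ 0.002 -0.002  0.016] grip 0.0615 F [-1.44 -0.55 -0.23] n 2
0 [0.001, -0.001, 0.008] [-0.53, -0.06, 3.47]
1 [0.001, -0.001, 0.008] [-0.53, -0.05, 3.47]
941 ((0.448199987411499, -0.11017517000436783), 0.012368426658213139) [ 0.44819173 -0.10988924  0.11062882]
```

View pics/w1.png

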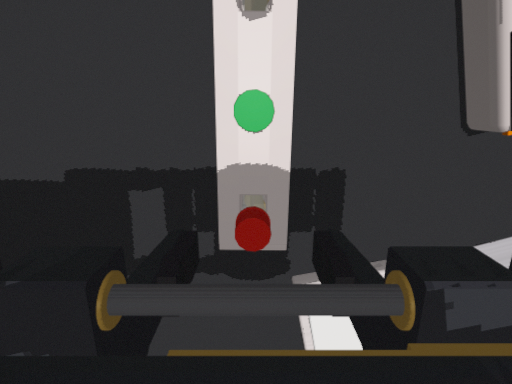

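The wrist view shows the red cap at (253,232), centred between the fingers, and the green cap at (254,110). The measured red cap is at (0.448, -0.110). Next I align and go down.

Emit:
{"fn": "apply_moves", "kwargs": {"dr": [[0, 0, 0.008], [0, 0, 0], [0, 0, 0], [0, 0, 0]], "linear": [[-1.0, -0.1, 0.5], [0, 0, 2.5], [0, 0, 2.5], [0, 0, 1.0]], "fingers": [0.3, 0.3, 0.3, 0.3]}}

```text
time_s: 2.07
tcp_pos: [0.453, -0.1165, 0.0897]
tcp_rot: [0.006, 0.79, 0.614, 0.005]
contact_force: [-0.7, -0.1, 0.0]
gripper_width: 0.0617
```

```bash
python3 -c "
from h import *;plan([.448,-.1105,.079])"
```

```text
t 2.07 p [ 0.453  -0.1165  0.0897] w [ 0.016 -0.001  0.003] grip 0.0617 F [-0.69 -0.13  0.  ] n 1
0 [0.016, -0.001, 0.003] [0.46, -0.65, 1.06]
```

Emit:
{"fn": "apply_moves", "kwargs": {"dr": [[0.016, 0, 0.003], [0, 0, 0], [0, 0, 0]], "linear": [[0.45, -0.65, 1.0], [0, 0, 0], [0, 0, 0]], "fingers": [0.3, 0.3, 0.3]}}

```text
time_s: 2.32
tcp_pos: [0.4457, -0.113, 0.0787]
tcp_rot: [-0.001, 0.792, 0.61, -0.001]
contact_force: [0.4, 0.0, 0.6]
gripper_width: 0.0613
```

```bash
python3 -c "
from h import *;plan([.448,-.1105,.079])"
```

```text
t 2.32 p [ 0.4457 -0.113   0.0787] w [-0.004 -0.    -0.006] grip 0.0613 F [0.44 0.05 0.59] n 1
0 [-0.004, -0.0, -0.006] [0.3, 0.16, -0.03]
```

Close enough. I'll correct the last few mm while closing, then lift.

Emit:
{"fn": "apply_moves", "kwargs": {"dr": [[0, 0, 0], [0, 0, 0], [0, 0, 0], [0, 0, 0], [0, 0, 0]], "linear": [[0.25, 0.15, 0], [0, 0, 0], [0, 0, 0], [0, 0, 0], [0, 0, 0]], "fingers": [1, 1, 1, 1, 1], "newtons": 30}}

```text
time_s: 2.73
tcp_pos: [0.4509, -0.1122, 0.083]
tcp_rot: [0.001, 0.793, 0.61, 0.001]
contact_force: [-0.3, -0.2, 0.2]
gripper_width: 0.0305
```

Emit:
{"fn": "apply_moves", "kwargs": {"dr": [[0, 0, 0], [0, 0, 0], [0, 0, 0], [0, 0, 0], [0, 0, 0]], "linear": [[0, 0, -1.0], [0, 0, -2.0], [0, 0, -2.5], [0, 0, -3.0], [0, 0, -2.0]], "fingers": [1, 1, 1, 1, 1]}}

```text
time_s: 3.15
tcp_pos: [0.4477, -0.1107, 0.1892]
tcp_rot: [-0.002, 0.792, 0.61, -0.001]
contact_force: [0.2, -0.8, -0.7]
gripper_width: 0.0243
```

```bash
python3 -c "
from h import *;plan([.4275,.304,.20])"
```

```text
t 3.15 p [ 0.4477 -0.1107  0.1892] w [-0.004 -0.    -0.006] grip 0.0243 F [ 0.16 -0.8  -0.7 ] n 11
0 [-0.0, -0.0, -0.001] [3.6, -1.14, -0.09]
1 [-0.0, -0.0, -0.001] [3.6, -1.14, -0.09]
2 [-0.0, -0.0, -0.001] [3.6, -1.14, -0.09]
3 [-0.0, -0.0, -0.001] [3.6, -1.14, -0.09]
4 [-0.0, -0.0, -0.001] [3.6, -1.13, -0.09]
5 [-0.0, -0.0, -0.001] [3.6, -1.13, -0.1]
6 [-0.0, -0.0, -0.001] [3.6, -1.13, -0.1]
7 [-0.0, -0.0, -0.001] [3.6, -1.13, -0.1]
8 [-0.0, -0.0, -0.001] [3.6, -1.13, -0.1]
9 [-0.0, -0.0, -0.001] [3.6, -1.13, -0.1]
10 [-0.0, -0.0, -0.001] [3.6, -1.12, -0.1]
```

Run:
```python
from cell import get_image
import cv2
g=get_image("side");cv2.imwrite("pics/s1.png",cv2.resize(g["image"][100:260,240:450,::-1],(735,560)))
```

```text
(no output)
```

View pics/s1.png

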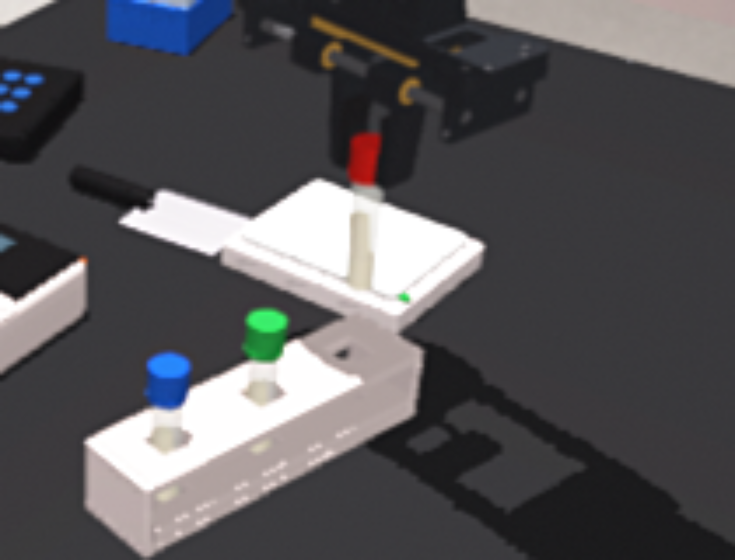

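The red tube is held by its cap (crop, cap at (365,160)) and hangs upright, its foot clear of the rack at (362,288). I'll raise it a bit more and carry it to the red tub.

Emit:
{"fn": "apply_moves", "kwargs": {"dr": [[0, 0, 0], [0, 0, 0], [0, 0, 0], [0, 0, 0], [0, 0, 0]], "linear": [[1.5, -0.5, -3.0], [3.3, -1.1, -1.0], [3.6, -1.1, 0], [3.6, -1.1, 0], [3.6, -1.1, 0]], "fingers": [1, 1, 1, 1, 1]}}

```text
time_s: 3.62
tcp_pos: [0.4455, 0.0513, 0.2413]
tcp_rot: [0.006, 0.796, 0.605, 0.004]
contact_force: [1.4, -0.3, -0.5]
gripper_width: 0.0246
```

Emit:
{"fn": "apply_moves", "kwargs": {"dr": [[0, 0, 0], [0, 0, 0], [0, 0, 0], [0, 0, 0], [0, 0, 0]], "linear": [[3.6, -1.1, 0], [3.6, -1.1, 0], [3.6, -1.1, 0], [3.6, -1.1, 0], [3.6, -1.1, 0]], "fingers": [1, 1, 1, 1, 1]}}

```text
time_s: 4.03
tcp_pos: [0.4381, 0.2485, 0.2433]
tcp_rot: [0.007, 0.796, 0.605, 0.007]
contact_force: [1.2, -0.2, -0.3]
gripper_width: 0.0241
```

```bash
python3 -c "
from h import *;plan([.4275,.304,.20])"
```

```text
t 4.03 p [0.4381 0.2485 0.2433] w [ 0.02  -0.002 -0.018] grip 0.0241 F [ 1.16 -0.19 -0.26] n 2
0 [0.01, -0.001, -0.009] [2.53, -1.3, 2.15]
1 [0.01, -0.001, -0.009] [2.54, -1.25, 2.16]
```

Emit:
{"fn": "apply_moves", "kwargs": {"dr": [[0.01, 0, -0.01], [0.01, 0, -0.01], [0, 0, 0], [0, 0, 0]], "linear": [[2.5, -1.2, 1.5], [2.0, -1.1, 1.5], [0, 0, 1.0], [0, 0, 0]], "fingers": [1, 1, 1, 1]}}

```text
time_s: 4.37
tcp_pos: [0.4265, 0.3088, 0.2037]
tcp_rot: [-0.002, 0.787, 0.617, 0.003]
contact_force: [-0.2, -0.6, -2.5]
gripper_width: 0.024
```

Run:
```python
from h import *
from cell import get_image
plan([.4275,.304,.085])
g=get_image("wrist");cv2.imwrite("pics/w2.png",g["image"][:,:,::-1])
g=get_image("side");cv2.imwrite("pics/s2.png",cv2.resize(g["image"][150:370,120:360,::-1],(600,550)))
```

```text
t 4.37 p [0.4265 0.3088 0.2037] w [ 0.002 -0.008  0.013] grip 0.024 F [-0.17 -0.6  -2.51] n 4
0 [0.0, -0.002, 0.003] [-0.13, 0.05, 2.97]
1 [0.0, -0.002, 0.003] [-0.13, 0.05, 2.97]
2 [0.0, -0.002, 0.003] [-0.12, 0.05, 2.97]
3 [0.0, -0.002, 0.003] [-0.12, 0.05, 2.97]
```

View pics/s2.png

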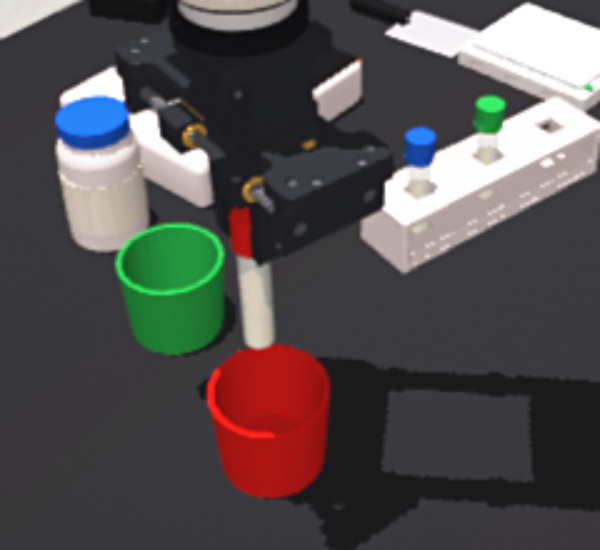

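The side crop shows the tube hanging upright just above and over the mouth of the red tub: its foot is at (258,345) and the tub's mouth is at (270,385). I lower it.

Emit:
{"fn": "apply_moves", "kwargs": {"dr": [[0, 0, 0.003], [0, 0, 0.003], [0, 0, 0.003], [0, 0, 0], [0, 0, 0]], "linear": [[-0.25, 0.1, 3.0], [-0.2, 0.1, 3.0], [0, 0, 3.0], [0, 0, 1.5], [0, 0, 0]], "fingers": [1, 1, 1, 1, 1]}}

```text
time_s: 4.88
tcp_pos: [0.4367, 0.3012, 0.1059]
tcp_rot: [0.0, 0.792, 0.61, 0.012]
contact_force: [0.0, -0.2, -1.1]
gripper_width: 0.0243
```

```bash
python3 -c "
from h import *;plan([.4275,.304,.084])"
```

```text
t 4.88 p [0.4367 0.3012 0.1059] w [ 0.016 -0.019 -0.006] grip 0.0243 F [ 0.02 -0.18 -1.06] n 1
0 [0.016, -0.019, -0.006] [-0.01, -0.99, 2.17]
```

Emit:
{"fn": "apply_moves", "kwargs": {"dr": [[0.016, -0.019, 0], [0, 0, 0], [0, 0, 0]], "linear": [[0, -1.0, 1.0], [0, 0, 0.9], [0, 0, 0]], "fingers": [1, 1, 1]}}

```text
time_s: 5.13
tcp_pos: [0.4294, 0.3026, 0.0891]
tcp_rot: [0.0, 0.794, 0.608, 0.001]
contact_force: [-0.3, 0.2, -0.3]
gripper_width: 0.0246
```

Run:
```python
from h import *
from cell import get_image
plan([.4275,.304,.084])
g=get_image("side");W=cloud(g);im=g["image"].astype(int)
m=(im[...,0]>100)&(im[...,1]<60)&(im[...,2]<60)&(W[...,2]>.08)&(W[...,2]<.2)&(g["z_map"]>0)
u=np.argwhere(m);u0=u.min(0),u.max(0);print(len(u),u0,"capz",np.percentile(W[m][:,2],[2,50,98]).round(4))
```

```text
t 5.13 p [0.4294 0.3026 0.0891] w [ 0.002 -0.002 -0.011] grip 0.0246 F [-0.28  0.23 -0.26] n 1
0 [0.002, -0.002, -0.011] [0.08, -0.22, 0.51]
161 (array([ 31, 215]), array([310, 410])) capz [0.0893 0.1116 0.1822]
```

Emit:
{"fn": "apply_moves", "kwargs": {"dr": [[0, 0, 0], [0, 0, 0]], "linear": [[0, -0.2, 0.3], [0, 0, 0]], "fingers": [1, 1]}}

```text
time_s: 5.35
tcp_pos: [0.4296, 0.3046, 0.0891]
tcp_rot: [0.0, 0.794, 0.608, 0.004]
contact_force: [-0.2, -0.5, -0.4]
gripper_width: 0.024
```

Emit:
{"fn": "apply_moves", "kwargs": {"dr": [[0, 0, 0], [0, 0, 0], [0, 0, 0], [0, 0, 0], [0, 0, 0]], "linear": [[0, 0, 0], [0, 0, 0], [0, 0, 0], [0, 0, 0], [0, 0, 0]], "fingers": [0.4, 0.4, 0.4, 0.4, 0.4]}}

```text
time_s: 5.77
tcp_pos: [0.4309, 0.306, 0.0917]
tcp_rot: [0.001, 0.794, 0.608, 0.006]
contact_force: [-0.7, -0.2, 0.2]
gripper_width: 0.0528
```

Run:
```python
from h import *
from cell import get_image
plan([.4275,.304,.19])
g=get_image("side");cv2.imwrite("pics/s3.png",cv2.resize(g["image"][150:370,120:360,::-1],(600,550)))
```

```text
t 5.77 p [0.4309 0.306  0.0917] w [ 0.009 -0.009 -0.01 ] grip 0.0528 F [-0.66 -0.19  0.2 ] n 3
0 [0.003, -0.003, -0.003] [-0.06, -0.06, -3.28]
1 [0.003, -0.003, -0.003] [-0.07, -0.07, -3.28]
2 [0.003, -0.003, -0.003] [-0.08, -0.08, -3.28]
```

View pics/s3.png

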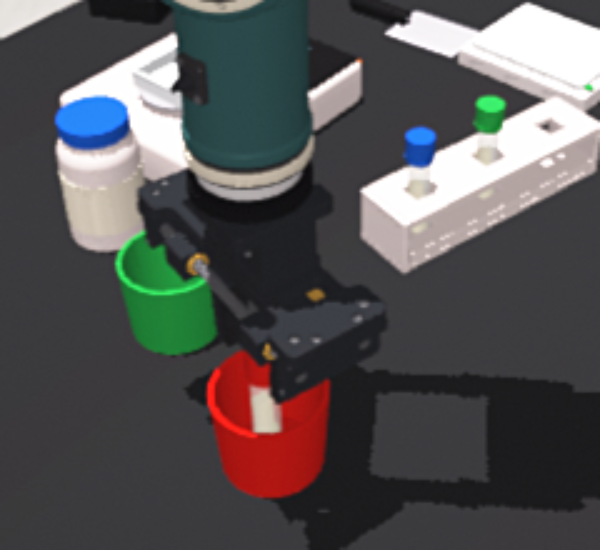

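The red tube is in its tub: the crop shows its body at (265,410), inside the rim. I back off and return to the rack.

Emit:
{"fn": "apply_moves", "kwargs": {"dr": [[0, 0, 0], [0, 0, 0], [0, 0, 0], [0, 0, 0], [0, 0, 0]], "linear": [[0, 0, -1.5], [0, 0, -3.0], [0, 0, -3.5], [0, 0, -3.0], [-1.0, 0.2, 0]], "fingers": [0.3, 0.3, 0.3, 0.3, 0.3]}}

```text
time_s: 6.23
tcp_pos: [0.4263, 0.2941, 0.2018]
tcp_rot: [0.0, 0.793, 0.609, 0.001]
contact_force: [1.1, 0.4, 1.2]
gripper_width: 0.0615
```

Run:
```python
from h import *
from cell import get_image
plan([.468,-.033,.18])
for n in("top","side"):
    g=get_image(n);W=cloud(g);im=g["image"].astype(int);z=W[...,2]
    m=(im[...,0]>100)&(im[...,1]<80)&(im[...,2]<80)&(z>.08)&(z<.125)&(g["z_map"]>0)&(W[...,1]>.2)
    if m.sum(): print(n,m.sum(),np.median(W[m],0),cv2.minEnclosingCircle(W[m][:,:2].astype(np.float32)),z[m].max())
```

```text
t 6.23 p [0.4263 0.2941 0.2018] w [ 0.002 -0.002 -0.009] grip 0.0615 F [1.12 0.44 1.2 ] n 9
0 [0.0, -0.0, -0.001] [-3.39, 1.39, 0.24]
1 [0.0, -0.0, -0.001] [-3.39, 1.39, 0.24]
2 [0.0, -0.0, -0.001] [-3.39, 1.38, 0.24]
3 [0.0, -0.0, -0.001] [-3.4, 1.38, 0.24]
4 [0.0, -0.0, -0.001] [-3.4, 1.38, 0.24]
5 [0.0, -0.0, -0.001] [-3.4, 1.37, 0.24]
6 [0.0, -0.0, -0.001] [-3.4, 1.37, 0.24]
7 [0.0, -0.0, -0.001] [-3.4, 1.37, 0.24]
8 [0.0, -0.0, -0.001] [-3.4, 1.36, 0.24]
top 107 [0.4281407  0.30627119 0.11018847] ((0.42891836166381836, 0.30596923828125), 0.012851462699472904) 0.11352240972620434
side 272 [0.42419142 0.31072372 0.10840579] ((0.4286264181137085, 0.30671176314353943), 0.01339512038975954) 0.11276793646135118
```

Red stands upright in its tub (cap at 0.428, 0.306, top at z about 0.110). On to green.

Emit:
{"fn": "apply_moves", "kwargs": {"dr": [[0, 0, 0], [0, 0, 0], [0, 0, 0], [0, 0, 0], [0, 0, 0]], "linear": [[-3.4, 1.4, 0], [-3.4, 1.4, 0], [-3.4, 1.4, 0.2], [-3.4, 1.4, 0.2], [-3.4, 1.4, 0.2]], "fingers": [0.3, 0.3, 0.3, 0.3, 0.3]}}

```text
time_s: 6.75
tcp_pos: [0.4431, 0.108, 0.1833]
tcp_rot: [-0.003, 0.79, 0.612, -0.006]
contact_force: [0.9, -1.2, -0.4]
gripper_width: 0.0617
```

Emit:
{"fn": "apply_moves", "kwargs": {"dr": [[0, 0, 0], [0, 0, 0], [0, 0, 0], [0, 0, 0]], "linear": [[-3.4, 1.4, 0.2], [-3.4, 1.4, 0.2], [-3.4, 1.4, 0.2], [-2.0, 1.0, 0.2]], "fingers": [0.3, 0.3, 0.3, 0.3]}}

```text
time_s: 7.08
tcp_pos: [0.4568, -0.0308, 0.1668]
tcp_rot: [-0.007, 0.791, 0.612, -0.011]
contact_force: [0.1, 0.3, 0.4]
gripper_width: 0.0621
```

```bash
python3 -c "
from h import *;plan([.468,-.033,.14])"
```

```text
t 7.08 p [ 0.4568 -0.0308  0.1668] w [-0.024  0.009 -0.   ] grip 0.0621 F [0.1  0.34 0.4 ] n 1
0 [-0.024, 0.009, -0.0] [0.09, 1.2, 2.65]
```

Emit:
{"fn": "apply_moves", "kwargs": {"dr": [[-0.024, 0.009, 0], [0, 0, 0], [0, 0, 0]], "linear": [[0.6, 1.2, 1.5], [0, 0, 1.2], [0, 0, 0]], "fingers": [0.3, 0.3, 0.3]}}

```text
time_s: 7.33
tcp_pos: [0.4668, -0.034, 0.1329]
tcp_rot: [-0.002, 0.794, 0.608, -0.003]
contact_force: [-0.2, -0.1, -0.4]
gripper_width: 0.0616
```

Run:
```python
from h import *
from cell import get_image
plan([.468,-.0325,.079])
g=get_image("wrist")
W=cloud(g);im=g["image"].astype(int);r,gr,b=im[...,0],im[...,1],im[...,2]
m=(gr>100)&(r<80)&(b<110)&(g["z_map"]>0)&(abs(W[...,2]-.111)<.006)&(abs(W[...,1]+.033)<.03)
p=W[m];print(len(p),cv2.minEnclosingCircle(p[:,:2].astype(np.float32)),np.median(p,0))
```

```text
t 7.33 p [ 0.4668 -0.034   0.1329] w [-0.006  0.002 -0.011] grip 0.0616 F [-0.18 -0.07 -0.44] n 2
0 [-0.003, 0.001, -0.005] [0.09, 0.06, 2.69]
1 [-0.003, 0.001, -0.005] [0.09, 0.05, 2.69]
38 ((0.46728992462158203, -0.033407967537641525), 0.011870007961988449) [ 0.46904979 -0.03763054  0.1106891 ]
```

Emit:
{"fn": "apply_moves", "kwargs": {"dr": [[0, 0, -0.006], [0, 0, -0.004], [0, 0, 0], [0, 0, 0]], "linear": [[0.1, 0, 2.5], [0, 0, 2.2], [0, 0, 0.8], [0, 0, 0]], "fingers": [0.3, 0.3, 0.3, 0.3]}}

```text
time_s: 7.72
tcp_pos: [0.4662, -0.0314, 0.0764]
tcp_rot: [-0.003, 0.79, 0.613, -0.003]
contact_force: [-0.3, 0.3, 0.5]
gripper_width: 0.062
```

```bash
python3 -c "
from h import *;plan([.4675,-.033,.078])"
```

```text
t 7.72 p [ 0.4662 -0.0314  0.0764] w [-0.008  0.002  0.001] grip 0.062 F [-0.35  0.28  0.5 ] n 1
0 [-0.008, 0.002, 0.001] [-0.12, 0.17, -0.16]
```

Emit:
{"fn": "apply_moves", "kwargs": {"dr": [[-0.008, 0.002, 0], [0, 0, 0], [0, 0, 0], [0, 0, 0], [0, 0, 0]], "linear": [[-0.1, 0.15, -0.1], [0, 0, 0], [0, 0, 0], [0, 0, 0], [0, 0, 0]], "fingers": [1, 1, 1, 1, 1]}}

```text
time_s: 8.13
tcp_pos: [0.4693, -0.032, 0.0808]
tcp_rot: [0.001, 0.79, 0.613, 0.002]
contact_force: [-0.2, 0.2, -0.1]
gripper_width: 0.0305
```

Emit:
{"fn": "apply_moves", "kwargs": {"dr": [[0, 0, 0], [0, 0, 0], [0, 0, 0]], "linear": [[0, 0, 0], [0, 0, 0], [0, 0, 0]], "fingers": [1, 1, 1]}}

```text
time_s: 8.38
tcp_pos: [0.4696, -0.032, 0.0821]
tcp_rot: [0.002, 0.79, 0.613, 0.002]
contact_force: [-0.0, 0.3, -0.3]
gripper_width: 0.0237
```

Emit:
{"fn": "apply_moves", "kwargs": {"dr": [[0, 0, 0], [0, 0, 0], [0, 0, 0], [0, 0, 0], [0, 0, 0]], "linear": [[0, 0, -1.5], [0, 0, -3.0], [0, 0, -3.8], [0, 0, -3.8], [0, 0, -3.0]], "fingers": [1, 1, 1, 1, 1]}}

```text
time_s: 8.8
tcp_pos: [0.465, -0.032, 0.2304]
tcp_rot: [-0.002, 0.79, 0.613, -0.002]
contact_force: [0.7, 0.3, -0.6]
gripper_width: 0.0236
```

Run:
```python
from h import *
from cell import get_image
plan([.578,.2525,.22])
g=get_image("side");W=cloud(g);im=g["image"].astype(int);r,gr,b=im[...,0],im[...,1],im[...,2]
m=(gr>80)&(r<80)&(b<110)&(g["z_map"]>0)&(W[...,2]>.12)&(W[...,1]<.1)&(W[...,0]<.6)
print(m.sum(),np.percentile(W[m],[3,50,97],axis=0).round(4).tolist())
```

```text
t 8.8 p [ 0.465  -0.032   0.2304] w [-0.005  0.001  0.003] grip 0.0236 F [ 0.75  0.34 -0.64] n 9
0 [-0.001, 0.0, 0.0] [3.37, 0.43, 0.11]
1 [-0.001, 0.0, 0.0] [3.37, 0.43, 0.11]
2 [-0.001, 0.0, 0.0] [3.37, 0.43, 0.11]
3 [-0.001, 0.0, 0.0] [3.37, 0.43, 0.11]
4 [-0.001, 0.0, 0.0] [3.37, 0.43, 0.11]
5 [-0.001, 0.0, 0.0] [3.37, 0.43, 0.11]
6 [-0.001, 0.0, 0.0] [3.37, 0.43, 0.11]
7 [-0.001, 0.0, 0.0] [3.37, 0.43, 0.11]
8 [-0.001, 0.0, 0.0] [3.37, 0.43, 0.11]
108 [[0.4383, -0.0411, 0.2383], [0.466, -0.022, 0.2554], [0.4761, -0.0174, 0.4573]]
```

Green is held, with its cap at z about 0.24 to 0.26. I carry it to the green tub.

Emit:
{"fn": "apply_moves", "kwargs": {"dr": [[0, 0, 0], [0, 0, 0], [0, 0, 0], [0, 0, 0], [0, 0, 0]], "linear": [[3.4, 0.4, 0], [3.4, 0.4, 0], [3.4, 0.4, 0], [3.4, 0.4, 0], [3.4, 0.4, 0]], "fingers": [1, 1, 1, 1, 1]}}

```text
time_s: 9.27
tcp_pos: [0.5365, 0.1261, 0.2455]
tcp_rot: [0.009, 0.794, 0.608, 0.008]
contact_force: [0.8, -1.0, -0.6]
gripper_width: 0.0238
```

Emit:
{"fn": "apply_moves", "kwargs": {"dr": [[0, 0, 0], [0, 0, 0], [0, 0, 0], [0, 0, 0]], "linear": [[3.4, 0.4, 0], [3.4, 0.4, 0], [3.4, 0.4, 0], [1.5, 0.3, 0]], "fingers": [1, 1, 1, 1]}}

```text
time_s: 9.6
tcp_pos: [0.584, 0.2441, 0.2455]
tcp_rot: [0.009, 0.793, 0.609, 0.01]
contact_force: [0.7, -0.3, -0.4]
gripper_width: 0.0241
```

```bash
python3 -c "
from h import *;plan([.578,.2525,.18])"
```

```text
t 9.6 p [0.584  0.2441 0.2455] w [ 0.026 -0.005 -0.008] grip 0.0241 F [ 0.71 -0.3  -0.36] n 2
0 [0.013, -0.002, -0.004] [0.31, -0.48, 3.26]
1 [0.013, -0.002, -0.004] [0.32, -0.44, 3.27]
```

Emit:
{"fn": "apply_moves", "kwargs": {"dr": [[0.013, 0, -0.004], [0.013, 0, -0.004], [0, 0, 0], [0, 0, 0]], "linear": [[0.3, -0.45, 2.5], [0.2, -0.4, 2.5], [0, 0, 1.0], [0, 0, 0]], "fingers": [1, 1, 1, 1]}}

```text
time_s: 9.93
tcp_pos: [0.5814, 0.2581, 0.1838]
tcp_rot: [-0.001, 0.789, 0.615, 0.005]
contact_force: [-0.1, -0.2, -0.4]
gripper_width: 0.024
```

Run:
```python
from h import *
from cell import get_image
plan([.578,.2525,.105])
g=get_image("side");cv2.imwrite("pics/s4.png",cv2.resize(g["image"][130:350,90:330,::-1],(600,550)))
```

```text
t 9.93 p [0.5814 0.2581 0.1838] w [ 0.004 -0.009  0.007] grip 0.024 F [-0.12 -0.19 -0.39] n 3
0 [0.001, -0.003, 0.002] [-0.23, -0.07, 2.62]
1 [0.001, -0.003, 0.002] [-0.23, -0.07, 2.63]
2 [0.001, -0.003, 0.002] [-0.22, -0.07, 2.63]
```

View pics/s4.png

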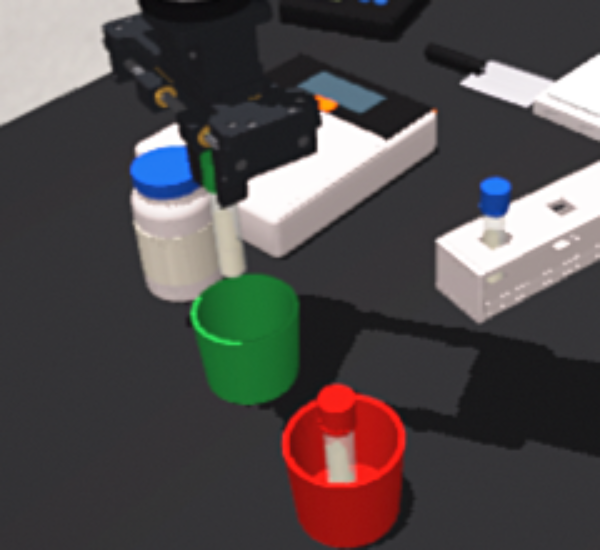

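The side crop shows the green tube's foot at (232,272), over the tub mouth at (245,310). The red tube stands in its tub at (337,430), and the gripper is above and clear of the bottle. I lower the green tube.

Emit:
{"fn": "apply_moves", "kwargs": {"dr": [[0, 0, 0.003], [0, 0, 0.003], [0, 0, 0], [0, 0, 0]], "linear": [[-0.3, -0.2, 2.6], [-0.2, -0.2, 2.6], [0, 0, 2.2], [0, 0, 0]], "fingers": [1, 1, 1, 1]}}

```text
time_s: 10.32
tcp_pos: [0.5817, 0.2542, 0.1157]
tcp_rot: [0.001, 0.791, 0.611, 0.01]
contact_force: [0.1, -0.1, -1.2]
gripper_width: 0.0239
```

```bash
python3 -c "
from h import *;plan([.578,.2525,.088])"
```

```text
t 10.32 p [0.5817 0.2542 0.1157] w [ 0.015 -0.015 -0.002] grip 0.0239 F [ 0.09 -0.09 -1.16] n 1
0 [0.015, -0.015, -0.002] [-0.3, -0.36, 2.76]
```

Emit:
{"fn": "apply_moves", "kwargs": {"dr": [[0.015, -0.015, 0], [0, 0, 0], [0, 0, 0]], "linear": [[-0.3, -0.35, 1.5], [0, 0, 1.2], [0, 0, 0]], "fingers": [1, 1, 1]}}

```text
time_s: 10.57
tcp_pos: [0.5805, 0.2518, 0.0915]
tcp_rot: [0.001, 0.792, 0.611, 0.002]
contact_force: [0.3, 0.2, -0.6]
gripper_width: 0.0242
```

```bash
python3 -c "
from h import *;plan([.578,.2525,.087])"
```

```text
t 10.57 p [0.5805 0.2518 0.0915] w [ 0.004 -0.002 -0.004] grip 0.0242 F [ 0.33  0.22 -0.6 ] n 1
0 [0.004, -0.002, -0.004] [-0.0, -0.26, 0.45]
```

Emit:
{"fn": "apply_moves", "kwargs": {"dr": [[0, 0, 0], [0, 0, 0], [0, 0, 0]], "linear": [[0, -0.2, 0.6], [0, 0, 0.2], [0, 0, 0.1]], "fingers": [1, 1, 1]}}

```text
time_s: 10.82
tcp_pos: [0.5804, 0.2529, 0.0842]
tcp_rot: [0.001, 0.792, 0.61, 0.004]
contact_force: [-0.6, 0.3, 0.1]
gripper_width: 0.0242
```

Emit:
{"fn": "apply_moves", "kwargs": {"dr": [[0, 0, 0], [0, 0, 0], [0, 0, 0], [0, 0, 0], [0, 0, 0]], "linear": [[0, 0, 0], [0, 0, 0], [0, 0, 0], [0, 0, 0], [0, 0, 0]], "fingers": [0.4, 0.4, 0.4, 0.4, 0.4]}}

```text
time_s: 11.23
tcp_pos: [0.5821, 0.2538, 0.0868]
tcp_rot: [0.002, 0.792, 0.611, 0.006]
contact_force: [-0.1, 0.3, -0.2]
gripper_width: 0.0521
```

Emit:
{"fn": "apply_moves", "kwargs": {"dr": [[0, 0, 0], [0, 0, 0], [0, 0, 0], [0, 0, 0], [0, 0, 0]], "linear": [[0, 0, -1.0], [0, 0, -3.0], [0, 0, -3.5], [0, 0, -3.0], [-1.0, 0, 0]], "fingers": [0.4, 0.4, 0.4, 0.4, 0.4]}}

```text
time_s: 11.65
tcp_pos: [0.5766, 0.244, 0.1956]
tcp_rot: [0.001, 0.792, 0.611, 0.004]
contact_force: [1.3, -0.2, 2.5]
gripper_width: 0.0527
```

Run:
```python
from h import *
from cell import get_image
plan([.4875,.0432,.16])
for n in("top","side"):
    g=get_image(n);W=cloud(g);im=g["image"].astype(int);z=W[...,2]
    m=(im[...,1]>90)&(im[...,0]<80)&(im[...,2]<110)&(z>.08)&(z<.125)&(g["z_map"]>0)&(W[...,1]>.15)&(W[...,0]<.7)
    if m.sum(): print(n,m.sum(),np.median(W[m],0),cv2.minEnclosingCircle(W[m][:,:2].astype(np.float32)),z[m].max())
```

```text
t 11.65 p [0.5766 0.244  0.1956] w [ 0.006 -0.004 -0.003] grip 0.0527 F [ 1.32 -0.19  2.45] n 6
0 [0.001, -0.001, -0.001] [-3.62, -0.59, 0.57]
1 [0.001, -0.001, -0.001] [-3.62, -0.59, 0.58]
2 [0.001, -0.001, -0.001] [-3.61, -0.59, 0.58]
3 [0.001, -0.001, -0.001] [-3.61, -0.6, 0.58]
4 [0.001, -0.001, -0.001] [-3.61, -0.6, 0.59]
5 [0.001, -0.001, -0.001] [-3.61, -0.6, 0.59]
top 91 [0.57922426 0.25038751 0.11086211] ((0.5789071321487427, 0.24943405389785767), 0.0127507783472538) 0.11350307418246126
side 199 [0.57298214 0.25690704 0.10600873] ((0.5783473253250122, 0.25358423590660095), 0.013617001473903656) 0.11277190840068418
```

Green stands in its tub. Now blue.

Emit:
{"fn": "apply_moves", "kwargs": {"dr": [[0, 0, 0], [0, 0, 0], [0, 0, 0], [0, 0, 0], [0, 0, 0]], "linear": [[-3.6, -0.6, 0], [-3.6, -0.6, 0.2], [-3.6, -0.6, 0.3], [-3.6, -0.6, 0.3], [-3.5, -0.6, 0.3]], "fingers": [0.3, 0.3, 0.3, 0.3, 0.3]}}

```text
time_s: 12.17
tcp_pos: [0.4957, 0.0756, 0.1733]
tcp_rot: [-0.002, 0.79, 0.613, -0.002]
contact_force: [0.1, -0.7, -0.3]
gripper_width: 0.0615
```

```bash
python3 -c "
from h import *;plan([.4875,.0432,.14])"
```

```text
t 12.17 p [0.4957 0.0756 0.1733] w [-0.006  0.001  0.003] grip 0.0615 F [ 0.08 -0.73 -0.34] n 2
0 [-0.003, 0.0, 0.001] [-1.67, 0.02, 1.67]
1 [-0.003, 0.0, 0.001] [-1.67, 0.01, 1.67]
```

Emit:
{"fn": "apply_moves", "kwargs": {"dr": [[-0.003, 0, 0], [-0.003, 0, 0], [0, 0, 0], [0, 0, 0]], "linear": [[-1.7, 0, 1.2], [-1.2, 0, 1.2], [0, 0, 0.5], [0, 0, 0]], "fingers": [0.3, 0.3, 0.3, 0.3]}}

```text
time_s: 12.5
tcp_pos: [0.4789, 0.0407, 0.1368]
tcp_rot: [-0.003, 0.792, 0.61, -0.006]
contact_force: [-0.9, 0.1, -0.7]
gripper_width: 0.0616
```

Run:
```python
from h import *
from cell import get_image
plan([.4875,.0432,.077])
g=get_image("wrist")
W=cloud(g);im=g["image"].astype(int);r,gr,b=im[...,0],im[...,1],im[...,2]
m=(b>110)&(r<90)&(gr<140)&(g["z_map"]>0)&(abs(W[...,2]-.111)<.006)
p=W[m];print(len(p),cv2.minEnclosingCircle(p[:,:2].astype(np.float32)),np.median(p,0))
```

```text
t 12.5 p [0.4789 0.0407 0.1368] w [-0.011  0.006 -0.005] grip 0.0616 F [-0.86  0.14 -0.71] n 2
0 [-0.006, 0.003, -0.002] [0.25, 0.42, 2.98]
1 [-0.006, 0.003, -0.002] [0.24, 0.4, 2.99]
1131 ((0.4874098300933838, 0.04462568834424019), 0.012539110146462917) [0.48727468 0.04534331 0.11067715]
```

Emit:
{"fn": "apply_moves", "kwargs": {"dr": [[-0.011, 0.006, -0.004], [0, 0, 0], [0, 0, 0], [0, 0, 0]], "linear": [[0.5, 0.8, 0.8], [0, 0, 2.5], [0, 0, 2.3], [0, 0, 0]], "fingers": [0.3, 0.3, 0.3, 0.3]}}

```text
time_s: 12.88
tcp_pos: [0.4922, 0.0478, 0.0817]
tcp_rot: [0.001, 0.79, 0.613, 0.003]
contact_force: [-1.5, -0.0, -1.1]
gripper_width: 0.0617
```

```bash
python3 -c "
from h import *;plan([.4875,.044,.078])"
```

```text
t 12.88 p [0.4922 0.0478 0.0817] w [ 0.004 -0.003  0.003] grip 0.0617 F [-1.54 -0.02 -1.1 ] n 1
0 [0.004, -0.003, 0.003] [-0.48, -0.37, 0.36]
```

Emit:
{"fn": "apply_moves", "kwargs": {"dr": [[0.004, -0.003, 0], [0, 0, 0]], "linear": [[-0.45, -0.35, 0.4], [0, 0, 0]], "fingers": [0.3, 0.3]}}

```text
time_s: 13.05
tcp_pos: [0.4879, 0.0458, 0.0777]
tcp_rot: [-0.001, 0.789, 0.614, -0.001]
contact_force: [-1.4, 0.3, -1.3]
gripper_width: 0.0619
```

Emit:
{"fn": "apply_moves", "kwargs": {"dr": [[0, 0, 0], [0, 0, 0], [0, 0, 0], [0, 0, 0], [0, 0, 0]], "linear": [[0, 0, 0], [0, 0, 0], [0, 0, 0], [0, 0, 0], [0, 0, 0]], "fingers": [1, 1, 1, 1, 1]}}

```text
time_s: 13.47
tcp_pos: [0.4915, 0.0468, 0.0825]
tcp_rot: [0.001, 0.789, 0.615, 0.003]
contact_force: [-0.2, -0.2, -0.3]
gripper_width: 0.0305
```

Emit:
{"fn": "apply_moves", "kwargs": {"dr": [[0, 0, 0], [0, 0, 0], [0, 0, 0], [0, 0, 0]], "linear": [[0, 0, 0], [0, 0, 0], [0, 0, 0], [0, 0, 0]], "fingers": [1, 1, 1, 1], "newtons": 40}}

```text
time_s: 13.8
tcp_pos: [0.4905, 0.047, 0.0829]
tcp_rot: [0.001, 0.789, 0.614, 0.002]
contact_force: [-1.0, 1.4, 0.4]
gripper_width: 0.0238
```

Emit:
{"fn": "apply_moves", "kwargs": {"dr": [[0, 0, 0], [0, 0, 0], [0, 0, 0], [0, 0, 0], [0, 0, 0]], "linear": [[0, 0, -1.5], [0, 0, -3.0], [0, 0, -3.8], [0, 0, -3.8], [0, 0, -3.5]], "fingers": [1, 1, 1, 1, 1]}}

```text
time_s: 14.22
tcp_pos: [0.4862, 0.0454, 0.2343]
tcp_rot: [-0.002, 0.789, 0.614, -0.003]
contact_force: [0.4, 0.3, -0.4]
gripper_width: 0.0239
```

Run:
```python
from h import *
# tube mid at tool z = TCP + (76-52.5)mm ahead of TCP (foot 76 mm past TCP)
R=R0(-.785); tgt=np.array([.543,-.284,.03+.10+.0371+.005])-R.apply([0,0,.0235]); print("final",tgt.round(4))
plan([tgt[0],tgt[1],.24])
```

```text
final [ 0.5269 -0.2798  0.1887]
t 14.22 p [0.4862 0.0454 0.2343] w [-0.006  0.003  0.006] grip 0.0239 F [ 0.43  0.28 -0.35] n 9
0 [-0.001, 0.0, 0.001] [-3.39, 1.32, -0.06]
1 [-0.001, 0.0, 0.001] [-3.39, 1.33, -0.06]
2 [-0.001, 0.0, 0.001] [-3.39, 1.33, -0.06]
3 [-0.001, 0.0, 0.001] [-3.39, 1.33, -0.06]
4 [-0.001, 0.0, 0.001] [-3.39, 1.33, -0.06]
5 [-0.001, 0.0, 0.001] [-3.39, 1.33, -0.06]
6 [-0.001, 0.0, 0.001] [-3.39, 1.34, -0.06]
7 [-0.001, 0.0, 0.001] [-3.39, 1.34, -0.06]
8 [-0.001, 0.0, 0.001] [-3.39, 1.34, -0.06]
```

Emit:
{"fn": "apply_moves", "kwargs": {"dr": [[0, 0, 0], [0, 0, 0], [0, 0, 0], [0, 0, 0], [0, 0, 0]], "linear": [[-3.0, 1.2, 0], [-3.4, 1.3, 0], [-3.4, 1.3, 0], [-3.4, 1.3, 0], [-3.4, 1.3, 0]], "fingers": [1, 1, 1, 1, 1]}}

```text
time_s: 14.63
tcp_pos: [0.517, -0.1313, 0.2495]
tcp_rot: [0.007, 0.785, 0.619, 0.008]
contact_force: [0.5, 0.6, -0.5]
gripper_width: 0.0237
```

Emit:
{"fn": "apply_moves", "kwargs": {"dr": [[0, 0, 0], [0, 0, 0], [0, 0, 0], [0, 0, 0], [0, 0, 0]], "linear": [[-3.4, 1.3, 0], [-3.4, 1.3, 0], [-3.4, 1.3, 0], [-2.5, 1.0, 0], [0, 0, 0]], "fingers": [1, 1, 1, 1, 1]}}

```text
time_s: 15.05
tcp_pos: [0.5359, -0.2808, 0.2507]
tcp_rot: [0.011, 0.787, 0.617, 0.008]
contact_force: [0.7, 0.2, -0.7]
gripper_width: 0.0237
```

```bash
python3 -c "
from h import *;plan([.527,-.280,.2],R0(-.785))"
```

```text
t 15.05 p [ 0.5359 -0.2808  0.2507] w [-0.759 -0.005  0.013] grip 0.0237 F [ 0.66  0.22 -0.72] n 7
0 [-0.108, -0.001, 0.002] [-0.02, -0.14, 0.72]
1 [-0.108, -0.001, 0.002] [-0.02, -0.22, 0.7]
2 [-0.108, -0.001, 0.002] [-0.02, -0.3, 0.67]
3 [-0.108, -0.001, 0.002] [-0.02, -0.37, 0.64]
4 [-0.108, -0.001, 0.002] [-0.02, -0.43, 0.59]
5 [-0.108, -0.001, 0.002] [-0.02, -0.5, 0.54]
6 [-0.108, -0.001, 0.002] [-0.02, -0.55, 0.49]
```

Emit:
{"fn": "apply_moves", "kwargs": {"dr": [[-0.1, 0, 0.002], [-0.1, 0, 0.002], [-0.1, 0, 0.002], [-0.1, 0, 0.002], [-0.1, 0, 0.002]], "linear": [[0, -0.1, 0.4], [0, -0.2, 0.4], [0, -0.3, 0.6], [0, -0.4, 0.6], [0, -0.4, 0.6]], "fingers": [1, 1, 1, 1, 1]}}

```text
time_s: 15.47
tcp_pos: [0.5355, -0.2849, 0.2243]
tcp_rot: [0.216, 0.761, 0.589, 0.166]
contact_force: [1.2, 0.8, -0.7]
gripper_width: 0.0238
```

```bash
python3 -c "
from h import *;plan([.527,-.280,.19],R0(-.785))"
```

```text
t 15.47 p [ 0.5355 -0.2849  0.2243] w [-0.233  0.003 -0.   ] grip 0.0238 F [ 1.17  0.79 -0.7 ] n 3
0 [-0.078, 0.001, -0.0] [0.09, -0.87, 0.81]
1 [-0.078, 0.001, -0.0] [0.09, -0.93, 0.74]
2 [-0.078, 0.001, -0.0] [0.09, -0.98, 0.66]
```

Emit:
{"fn": "apply_moves", "kwargs": {"dr": [[-0.078, 0, 0], [-0.078, 0, 0], [-0.07, 0, 0], [0, 0, 0], [0, 0, 0]], "linear": [[0.1, -0.85, 0.8], [0.1, -0.95, 0.75], [0.1, -0.9, 0.6], [0, 0, 0], [0, 0, 0]], "fingers": [1, 1, 1, 1, 1]}}

```text
time_s: 15.88
tcp_pos: [0.5228, -0.2736, 0.1887]
tcp_rot: [0.288, 0.737, 0.569, 0.226]
contact_force: [0.1, -0.5, -0.4]
gripper_width: 0.0242
```

Run:
```python
from h import *
from cell import get_image
plan([.527,-.280,.19],R0(-.785))
g=get_image("side");cv2.imwrite("pics/s5.png",cv2.resize(g["image"][40:260,200:440,::-1],(600,550)))
pickle.dump(g,open("s5.pkl","wb"))
```

```text
t 15.88 p [ 0.5228 -0.2736  0.1887] w [-0.036 -0.003 -0.004] grip 0.0242 F [ 0.06 -0.51 -0.42] n 1
0 [-0.036, -0.003, -0.004] [-0.51, 0.51, 0.29]
```

View pics/s5.png

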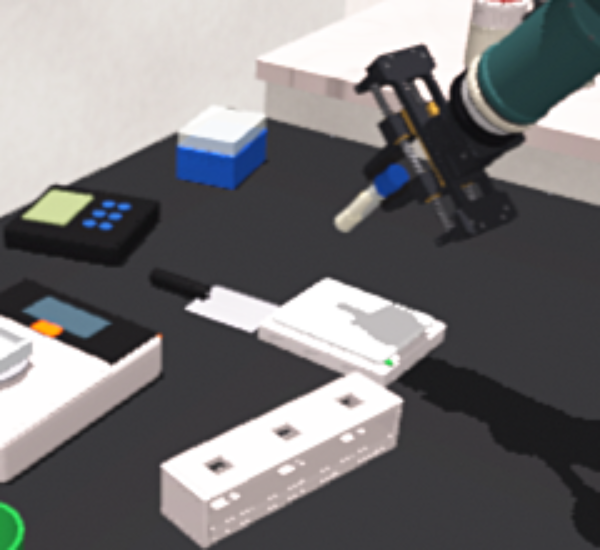

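The side crop shows the blue tube held slanted, cap up: cap at (392,180), foot at (345,222), with its shadow on the panel and nothing touching. One small correction, then I settle and check.

Emit:
{"fn": "apply_moves", "kwargs": {"dr": [[-0.03, 0, 0], [0, 0, 0], [0, 0, 0], [0, 0, 0], [0, 0, 0]], "linear": [[-0.45, 0.45, 0.3], [0, 0, 0], [0, 0, 0], [0, 0, 0], [0, 0, 0]], "fingers": [1, 1, 1, 1, 1]}}

```text
time_s: 16.35
tcp_pos: [0.532, -0.2808, 0.1962]
tcp_rot: [0.3, 0.73, 0.568, 0.234]
contact_force: [0.5, -0.5, -0.2]
gripper_width: 0.0238
```

Emit:
{"fn": "apply_moves", "kwargs": {"dr": [[0, 0, 0], [0, 0, 0], [0, 0, 0], [0, 0, 0]], "linear": [[0, 0, 0], [0, 0, 0], [0, 0, 0], [0, 0, 0]], "fingers": [1, 1, 1, 1]}}

```text
time_s: 16.68
tcp_pos: [0.5335, -0.2811, 0.1984]
tcp_rot: [0.301, 0.729, 0.568, 0.234]
contact_force: [-0.2, -0.2, -0.3]
gripper_width: 0.024
```

Run:
```python
from h import *
from cell import get_image
plan([.527,-.280,.19],R0(-.785))
s,p,r=cur();a=-r.apply([0,0,1]);print("tilt deg",np.degrees(np.arccos(a[2])),"mid",p+r.apply([0,0,.0235]),"foot",p+r.apply([0,0,.076]),"qvel",abs(s["qvel"]).max())
for n in("side","top","wrist"):
    g=get_image(n);W=cloud(g);im=g["image"].astype(int)
    L=(W-p)@r.as_matrix()  # tool coords
    m=(np.hypot(L[...,0],L[...,1])<.013)&(L[...,2]>.012)&(L[...,2]<.1)&(g["z_map"]>0)
    if m.sum()>10: q=L[m];print(n,m.sum(),"tool z range",np.percentile(q[:,2],[2,98]).round(4),"low half xy",np.median(q[q[:,2]>.05],0).round(4),"upper",np.median(q[q[:,2]<.04],0).round(4))
    if n=="top":
        im=g["image"];cv2.imwrite("pics/t6.png",cv2.resize(im[:,:,::-1],(768,576)))
```

```text
t 16.68 p [ 0.5335 -0.2811  0.1984] w [-0.002 -0.004  0.004] grip 0.024 F [-0.19 -0.22 -0.34] n 1
0 [-0.002, -0.004, 0.004] [-0.05, -1.06, 0.13]
tilt deg 44.844879871943206 mid [ 0.54959018 -0.28515776  0.18169141] foot [ 0.5854892  -0.29420887  0.14446793] qvel 0.009088216691635603
side 134 tool z range [0.0129 0.0738] low half xy [ 0.005  -0.0037  0.0604] upper [ 0.0058 -0.002   0.0239]
top 164 tool z range [0.0148 0.0726] low half xy [0.0009 0.0058 0.0612] upper [0.0026 0.0062 0.028 ]
wrist 859 tool z range [0.0127 0.0719] low half xy [ 0.0058 -0.0041  0.0609] upper [ 0.0057 -0.0023  0.0247]
```

View pics/t6.png

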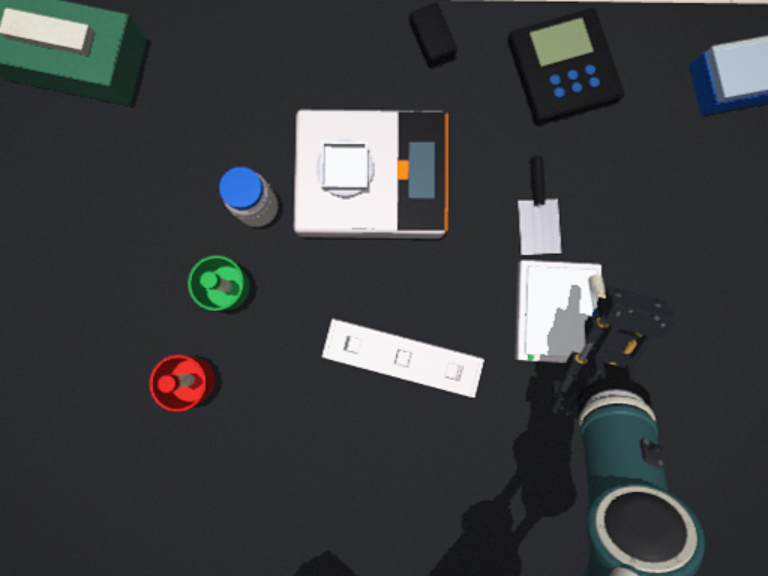

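The top view shows red at (168,383) and green at (209,280), each standing in its tub. The rack is empty, and the bottle, boat and scoop are where they started. The blue tube is held over the panel at about (598,290), displaced in the view by its height. All criteria are met with margin, so I hand in.

```bash
python3 -c "
from cell import ticket,status
print(ticket.hand_in());print(status.state()['tcp_pos'],status.state()['gripper_width'])"
```

```text
the job is handed in; nothing more can be done
None
the job is handed in; nothing more can be done
```

I put the red tube in the red tub, then the green tube in the green tub, lowering each to within about a centimetre of the floor or less before letting go. I then drew the blue tube out of the rack and handed the job in at about 17 s, still holding it slanted over the panel.

- **Blue tube:** from the tool pose, it was tilted about 45° with the cap up. Its middle was about 7 mm from the panel centre, its foot about 114 mm above the panel, and the joints were practically still (at most 0.009 rad/s). The tube seen by the cameras lined up with the tool axis, its foot about 74 mm beyond the fingertips against the 76 mm I assumed.
- **Red and green tubes:** the last top view showed both standing in their tubs.
- **Bystanders:** the bottle, boat and scoop looked unmoved in that view.

The arm drifted a few millimetres during the holds: the tool was about 1 cm off my final target, mostly in height, which is still well inside tolerance. No check failed. The hand-in gives no verdict, and the state could not be read after it.

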